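# Tug-test a spring-retained gas outlet plug on the glassworker's bench

### The arm

A 6-joint arm with a two-finger parallel gripper is mounted at the origin on the work surface. World frame = base frame: x ahead of the robot, y to its left, z up, the work surface at z = 0. Lengths are in m, angles in rad, forces in N, time in s.
With the tool pointing down it reaches from about 0.375 to 0.975 m from the base axis. Payload 3.8 kg.
Tool frame: the origin (TCP) lies on the centre line of the jaws, within the pads' length; the fingertips stand 8 mm ahead of it and the grasp point (between the pads) lies 11 mm behind it; z points along the fingers, y is the direction in which the jaws open and shut (so a half turn about z gives the same grasp; the last joint's range is limited). The gripper opens to 85 mm and grips with 20 to 120 N. Pads are 22 mm wide; open, the fingers measure 114 mm over their backs; the gripper's body (76 mm by 85 mm) begins 54 mm behind the grasp point. The pads swing forward as they close: fully open they stand 13 mm farther back than shut.
Start: joints at [-1.178, 0.264, 1.604, -0, 1.274, -0.037], TCP at [0.281, -0.614, 0.239] pointing down, gripper open.
Joint ranges: [-2.63, 2.63], [-0.94, 2.18], [0.31, 2.57], [-1.31, 4.45], [0, 2.66], [-2.55, 2.55]. Speed limits (rad/s): [2.57, 2.57, 3.14, 3.14, 3.14, 3.14].

### API

Orientations are given as a rotation vector (axis times angle).
In Python, from workcell import bot gives the robot as it stands.
- The arm moves only by the tool arm_command, never from a script. Its arguments are lists of equal length, an entry for each row: "slide": the shift along the tool's x, y, z in m, a list of three; "angular": the turn, a rotation vector about the tool's x, y, z in degrees, a list of three; "hand": the finger opening in m, from 0 to 0.0854. A call has exactly 8 rows; each row shifts and turns the pose as measured when the row begins, along the tool's axes as they then stand; what a row does not reach is not made up. A row lasts 1/10 s, in which the tool goes at most 50 mm and 8.59 degrees, less where a joint would pass 70% of its speed; a pose out of reach is approached as far as the arm can. A call is refused whole if a number of a shift passes 0.05 or a number of a turn 8.59, either way. A call with a gripper value outside its range is refused whole. The fingers move at their own pace and stop on an object; "squeeze" is the grip in N (left out, the last holds). Time passes only in rows, so rows that do not move let the fingers close, or fill a call up. It gives the time, the measured TCP pose, the force and the opening at its end, in the units of the state.
- bot.read_state(): the state, without advancing time (a new reading comes with each control period).
- bot.read_camera(name): name is "scene" or "side" or "wrist"; returns the picture (384x512x3 uint8, red, green, blue); there is no depth.
- bot.get_calibration(name): a dict with "fx", "fy", "cx", "cy" (pixels), "R" (3x3) and "t" (3): a world point X has camera coordinates R X + t. Camera axes: x right, y down, z forward; pixel columns grow to the right and rows downward; lengths in m; the calibration is good to about 2 mm. A picture is of the moment at which its call begins: read the wrist's pose just before it. get_calibration takes no time and is no camera call; for the wrist camera it gives the pose at the moment of the call.
- bot.finish_job(): hands the job in, once; it reports no verdict.
The state is a dict: "time": time; "q": joint angles; "joint_vel": joint speeds; "joint_torque": joint torques, N m; "tool_pos": TCP position; "tcp_rot": TCP orientation; "wrist_force": force on the tool from outside, world axes, zero at the start; "torque": the same for the moment, N m; "width": opening from 0.0 (shut) to 1.0 (fully open).
Only numpy, scipy, OpenCV 4.12 (cv2) and the standard library are available. Lean on these libraries where they do the work, as an engineer would, in place of code of your own. Each camera call takes 0.05 s, during which the arm holds its last target.

### The job

Before the gas is turned on, tug-test the outlet plug that has the flat paddle grip: grip the paddle, pull it straight up with about 10 N, so that the socket rim stands within the dark gauge band on its stem (raised about 25 mm), hold it there for a second, then ease it back down until it is fully home and let go. Do not pull it well past the band or let it snap back, and do not disturb the round-knob and mushroom-headed plugs.

Things in the scene. Friction and masses are not known exactly. Their poses are not given: they have to be found in the camera images.
- paddle_plug (a joint): how far the paddle plug is raised out of its socket, in m: 0 = fully home, as it starts; it slides straight up only, 0.060 is its stop. The 0.2 kg plug is captive and held down by a spring: about 2 N starts it moving and each further mm takes 0.32 N, so 10 N raises it 25 mm (0.025). When let go while raised it snaps down. The dark band on its 18 mm thick steel stem meets the socket rim from 15 mm to 35 mm raised; before that the band is hidden in the socket.
- paddle_grip (a point): centre of the steel paddle on the plug to be tested: an upright plate 14 mm thick along its own x, 46 mm wide along its own y and 40 mm tall; z is up, the pull axis. With the plug home this centre is 110 mm above the bench, and the paddle's underside 15 mm above the round rim (46 mm across) of the brass socket post, which is 75 mm tall on a foot 72 mm across and fixed to the bench. A small hose nozzle 46 mm long, at 32 mm height, points from the post along x.
- knob_grip (a point): bystander: centre of the steel ball, 40 mm across, on a like plug in a like brass post, 110 mm above the bench; also spring-held and free to be pulled up by mistake. Leave it alone.
- mushroom_grip (a point): bystander: on the axis of a third like plug in a like brass post, within its mushroom head, 52 mm across, 110 mm above the bench (head from 93 to 119 mm); also spring-held. Leave it alone. The three posts stand at least 120 mm apart, in any order.
There are look-alikes about, which are no part of the job. Leave any green look-alike of the part that bears paddle_plug alone.

How it is judged:
On the way:
1. the paddle plug is held pulled up 15 to 35 mm (about 7 to 13 N) for 0.5 s (value of joint paddle_plug between 0.015 and 0.035 m), for 0.5 s.
At the end, for the whole second after the job is handed in: the paddle plug has been tugged and is back home within 4 mm, released, and the other two plugs are within 6 mm of where they were (value of joint paddle_plug below 0.004 m and distance of each of knob_grip, mushroom_grip from where it was at the start of the episode below 0.006 m); the robot touches nothing.
It fails at once if the paddle plug is over-pulled: raised more than 45 mm (over 16 N) (value of joint paddle_plug above 0.045 m).
It fails at once if the paddle plug snaps back: it drops faster than 0.4 m/s (velocity of joint paddle_plug below -0.4 m/s).
It fails at once if one of the other two plugs is pulled up more than 6 mm (distance of any of knob_grip, mushroom_grip from where it was at the start of the episode above 0.006 m).
It also fails if it takes over 32 s, if anything falls off the work surface, if the arm or the gripper's body presses on something with over 40 N, if the wrist force passes 120 N, or if a joint passes its speed limit or range.

## Working session

There is one attempt and no reset: what is moved stays moved. The work goes in short steps, Python scripts to look and compute and a tool call to move; the robot and the scene stay as the last step left them, time stands still between calls to the robot, and variables do not carry over. Pictures are saved under pics/ and viewed, and the job is handed in when it is done.

Besides the shell and the picture viewer there is one more tool, called by a JSON object that holds its "name" and its "arguments". arm_command: Moves the arm, as the interface text tells. Its arguments: {"type":"object","properties":{"slide":{"type":"array","items":{"type":"array","items":{"type":"number"}}},"angular":{"type":"array","items":{"type":"array","items":{"type":"number"}}},"hand":{"type":"array","items":{"type":"number"}},"squeeze":{"type":"number"}},"required":["slide","angular","hand"]}

```bash
mkdir -p pics; ls; python3 - <<'E'
from workcell import bot
import cv2,numpy as np
s=bot.read_state();print(s)
for n in ["scene","side","wrist"]:
    im=bot.read_camera(n);cv2.imwrite(f"pics/{n}0.png",im[:,:,::-1]);c=bot.get_calibration(n);print(n,c)
E
```

```text
pics
{'time': 0.0, 'q': array([-1.17793313e+00,  2.64772917e-01,  1.60537067e+00,  2.95488595e-05,
        1.27372328e+00, -3.69038385e-02]), 'joint_vel': array([ 1.28408621e-04,  3.65024304e-04, -4.49317547e-04, -6.63764071e-04,
       -1.55311873e-05,  9.39001465e-05]), 'joint_torque': array([ 8.87639289e-04, -5.15105653e+01, -3.67314041e+01,  2.18367268e-04,
        1.28442337e-02,  1.63956247e-05]), 'tool_pos': array([ 0.28097403, -0.61295042,  0.2379505 ]), 'tcp_rot': array([-3.06715106e+00, -6.69401518e-01,  5.88366171e-04]), 'wrist_force': array([ 0.3802862 ,  0.23209168, -0.06778368]), 'torque': array([ 1.38874727e-02, -4.39261739e-02,  3.33306022e-05]), 'width': 0.9995594099959944}
scene {'fx': 351.23257111422686, 'fy': 351.23257111422686, 'cx': 253.1090935151149, 'cy': 191.32812647378296, 'R': array([[-0.04064914,  0.99916708, -0.00357541],
       [ 0.72377595,  0.02697807, -0.68950747],
       [-0.68883671, -0.03061568, -0.72426974]]), 't': array([ 0.01145803, -0.32449726,  1.20701736])}
side {'fx': 425.0312727106352, 'fy': 425.0312727106352, 'cx': 257.06641563945846, 'cy': 194.08091831530496, 'R': array([[-0.91458987, -0.40405655,  0.01623796],
       [-0.26032869,  0.55758153, -0.78824603],
       [ 0.30944198, -0.72514905, -0.61514593]]), 't': array([0.51907847, 0.20393022, 0.7708391 ])}
wrist {'fx': 310.65426974411025, 'fy': 310.65426974411025, 'cx': 256.80115661121096, 'cy': 187.6774064459075, 'R': array([[ 0.41671318, -0.90903451, -0.00252843],
       [-0.8651086 , -0.3974281 ,  0.30600328],
       [-0.27917241, -0.12532823, -0.9520271 ]]), 't': array([-0.6743686 , -0.0394596 ,  0.38125312])}
```

View pics/scene0.png

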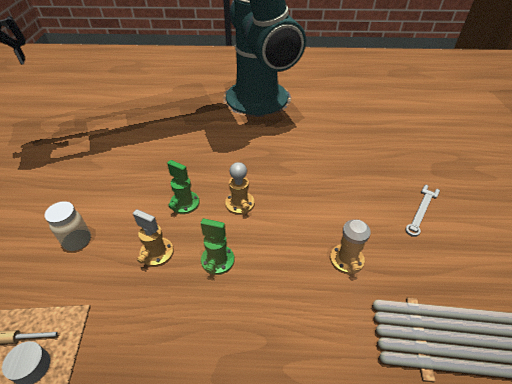

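View pics/side0.png

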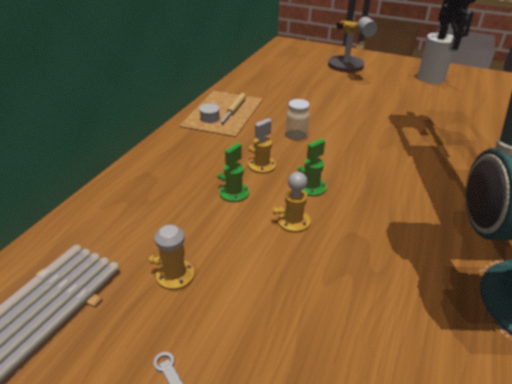

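View pics/wrist0.png

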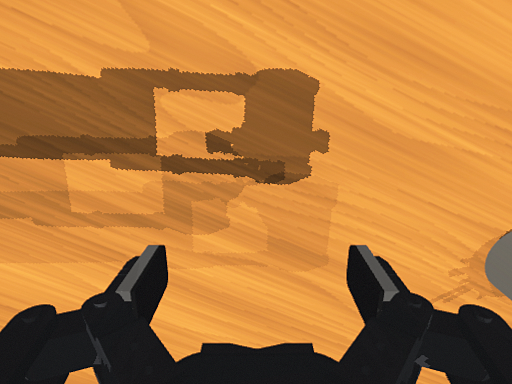

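Candidates in the scene view are a steel paddle on a brass post at (146,222), green look-alikes at (179,172) and (213,230), the ball knob at (238,170) and the mushroom at (355,230). Only (146,222), which is (263,130) in the side view, is steel on brass with a flat paddle. I'll check it in a crop.

```bash
python3 - <<'E'
import cv2,numpy as np
a=cv2.imread("pics/scene0.png")[195:275,105:190];b=cv2.imread("pics/side0.png")[105:185,225:310]
o=np.hstack([cv2.resize(a,(400,376),interpolation=cv2.INTER_CUBIC),cv2.resize(b,(400,376),interpolation=cv2.INTER_CUBIC)])
cv2.imwrite("pics/crop0.png",o)
E
```

```text
(no output)
```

View pics/crop0.png

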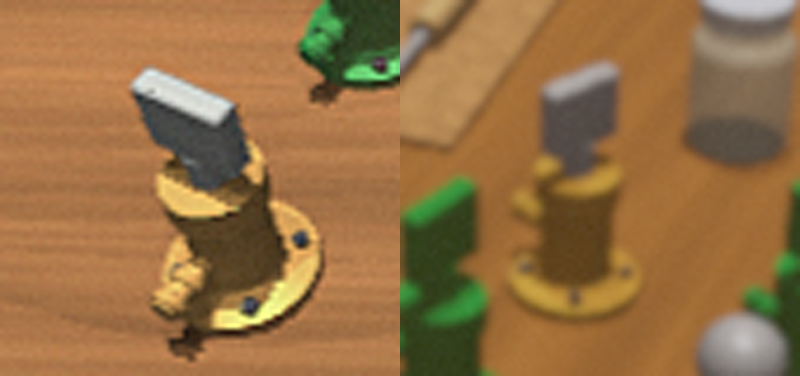

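The crop confirms it: a grey steel paddle on a brass post. Next I measure its position and yaw.

```bash
cat > h.py <<'E'
import numpy as np
def ray(c,uv,z):
    R=np.array(c["R"]);t=np.array(c["t"]);d=R.T@np.array([(uv[0]-c["cx"])/c["fx"],(uv[1]-c["cy"])/c["fy"],1]);o=-R.T@t
    return o+d*(z-o[2])/d[2]
def proj(c,X):
    p=np.array(c["R"])@X+c["t"];return np.array([c["fx"]*p[0]/p[2]+c["cx"],c["fy"]*p[1]/p[2]+c["cy"]])
E
python3 - <<'E'
from workcell import bot
from h import *
c=bot.get_calibration("scene");d=bot.get_calibration("side")
P=[ray(c,(105+u/4.706,195+v/4.7),.13) for u,v in [(150,68),(133,84),(226,123),(238,100)]]
print(np.round(P,4),np.mean(P,0))
e=(P[3]-P[0]+P[2]-P[1])/2;print("yaw long",np.degrees(np.arctan2(e[1],e[0])),np.linalg.norm(e))
Q=[ray(d,(225+(u-400)/4.706,105+v/4.7),.13) for u,v in [(543,93),(612,62),(618,72),(549,101)]]
print(np.round(Q,4),np.mean(Q,0)); e=(Q[1]-Q[0]+Q[2]-Q[3])/2;print(np.degrees(np.arctan2(e[1],e[0])))
# foot extremes
for n,cc,uv in [("scene foot",c,(146+4.5,252.5)),("side foot",d,(225+175/4.706,105+275/4.7))]: print(n,ray(cc,uv,.008))
for n,uv in [("knob",(238,170)),("mush",(355,228)),("g1",(178,167)),("g2",(213,227))]: print(n,ray(c,uv,.115))
s=bot.read_state();from scipy.spatial.transform import Rotation as R
print(R.from_rotvec(s["tcp_rot"]).as_matrix().round(3))
w=bot.get_calibration("wrist");print("cam pos",-np.array(w["R"]).T@w["t"])
E
```

```text
[[ 0.6291 -0.2126  0.13  ]
 [ 0.6379 -0.2173  0.13  ]
 [ 0.6568 -0.1741  0.13  ]
 [ 0.6447 -0.1721  0.13  ]] [ 0.64213967 -0.19404573  0.13      ]
yaw long 67.5473769496238 0.045281451857772034
[[ 0.652  -0.1758  0.13  ]
 [ 0.6329 -0.2219  0.13  ]
 [ 0.6259 -0.2131  0.13  ]
 [ 0.6458 -0.1695  0.13  ]] [ 0.63915354 -0.19511899  0.13      ]
-113.46196372637134
scene foot [ 0.64704183 -0.20787691  0.008     ]
side foot [ 0.64067453 -0.1982211   0.008     ]
knob [ 0.49296574 -0.02479373  0.115     ]
mush [0.64694633 0.21026813 0.115     ]
g1 [ 0.48805008 -0.16080563  0.115     ]
g2 [ 0.65483912 -0.06150782  0.115     ]
[[ 0.909  0.417 -0.001]
 [ 0.417 -0.909  0.002]
 [ 0.    -0.002 -1.   ]]
cam pos [ 0.3533168  -0.5809249   0.37333298]
```

{"name": "arm_command", "arguments": {"slide": [[0.04,-0.018,0],[0.04,-0.018,0],[0.04,-0.018,0],[0.04,-0.018,0],[0.04,-0.018,0],[0.04,-0.018,0],[0.04,-0.018,0],[0.04,-0.018,0]], "angular": [[0,0,0],[0,0,0],[0,0,0],[0,0,0],[0,0,0],[0,0,0],[0,0,0],[0,0,0]], "hand": [0.06,0.06,0.06,0.06,0.06,0.06,0.06,0.06], "squeeze": 60}}

```text
time: 0.95
tool_pos: [0.5148, -0.3443, 0.2341]
tcp_rot: [-3.069, -0.651, 0.006]
wrist_force: [0.2, -0.8, -0.5]
width: 0.705
```

{"name": "arm_command", "arguments": {"slide": [[0,0,0],[0,0,0],[0,0,0],[0,0,0],[0,0,0],[0,0,0],[0,0,0],[0,0,0]], "angular": [[0,0,-6],[0,0,-6],[0,0,-6],[0,0,-6],[0,0,-6],[0,0,-6],[0,0,-6],[0,0,0]], "hand": [0.06,0.06,0.06,0.06,0.06,0.06,0.06,0.06]}}

```text
time: 1.75
tool_pos: [0.5184, -0.3351, 0.2303]
tcp_rot: [-2.59, -1.757, 0.003]
wrist_force: [0.1, 0.7, 0.5]
width: 0.701
```

```bash
cat > rel.py <<'E'
from workcell import bot
from h import *
from scipy.spatial.transform import Rotation as R
import sys
def rel(T,yaw=-23.):
    s=bot.read_state();M=R.from_rotvec(s["tcp_rot"]).as_matrix()
    y=np.radians(yaw);yy=np.array([np.cos(y),np.sin(y),0]);zz=np.array([0,0,-1]);G=np.column_stack([np.cross(yy,zz),yy,zz])
    print("t",s["time"],"pos",s["tool_pos"].round(4),"F",s["wrist_force"].round(1),"w",round(s["width"],3))
    print("yaw now",np.degrees(np.arctan2(M[1,1],M[0,1])),"slide",(M.T@(np.array(T)-s["tool_pos"])).round(4),"turn deg",R.from_matrix(M.T@G).as_rotvec(degrees=True).round(2))
E
python3 - <<'E'
from rel import *
rel([.6405,-.1945,.22])
E
```

```text
t 1.75 pos [ 0.5184 -0.3351  0.2303] F [0.1 0.7 0.5] w 0.701
yaw now -21.699845535406965 slide [0.1757 0.0616 0.0105] turn deg [-0.66 -0.3   1.3 ]
```

{"name": "arm_command", "arguments": {"slide": [[0.02,0.009,0],[0.02,0.009,0],[0.02,0.009,0],[0.02,0.009,0],[0.02,0.009,0],[0.02,0.009,0],[0.01,0.006,0],[0,0,0]], "angular": [[-0.7,-0.3,1.3],[0,0,0],[0,0,0],[0,0,0],[0,0,0],[0,0,0],[0,0,0],[0,0,0]], "hand": [0.06,0.06,0.06,0.06,0.06,0.06,0.06,0.06]}}

```text
time: 2.55
tool_pos: [0.6268, -0.2365, 0.2275]
tcp_rot: [-2.639, -1.7, 0.004]
wrist_force: [0.2, -0.1, 0.5]
width: 0.7
```

```bash
python3 - <<'E'
from rel import *
import cv2
rel([.6405,-.1945,.22]); w=bot.get_calibration("wrist")
im=bot.read_camera("wrist");cv2.imwrite("pics/w1.png",im[:,:,::-1])
np.savez("w1.npz",**{k:np.array(v) for k,v in w.items()})
print(proj(w,np.array([.6405,-.1945,.13])))
E
```

```text
t 2.55 pos [ 0.6268 -0.2365  0.2275] F [ 0.2 -0.1  0.5] w 0.7
yaw now -24.40848227426781 slide [ 0.044  -0.0049  0.0075] turn deg [-0.18  0.04 -1.41]
[249.51983326 136.46059259]
```

View pics/w1.png

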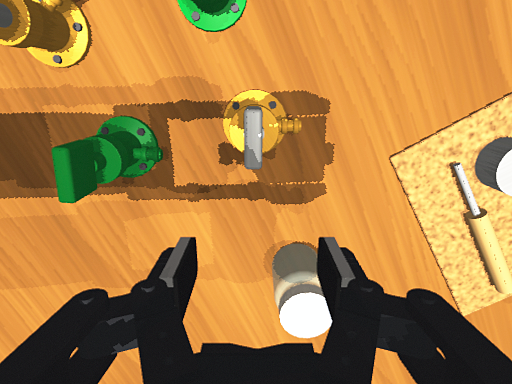

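The wrist view shows the paddle seen edge-on at (253,138), close to the predicted (250,136). The jar is at (300,285), on the near side, and the green plug is at (100,165).

```bash
python3 - <<'E'
import cv2
a=cv2.imread("pics/w1.png")[80:190,205:315];cv2.imwrite("pics/w1c.png",cv2.resize(a,(600,600),interpolation=cv2.INTER_CUBIC))
from h import *
w=dict(np.load("w1.npz"))
print("jar top at z .09 / .07",ray(w,(305,312),.09),ray(w,(305,312),.07))
E
```

```text
jar top at z .09 / .07 [ 0.61276651 -0.3916621   0.09      ] [ 0.60925371 -0.40824475  0.07      ]
```

View pics/w1c.png

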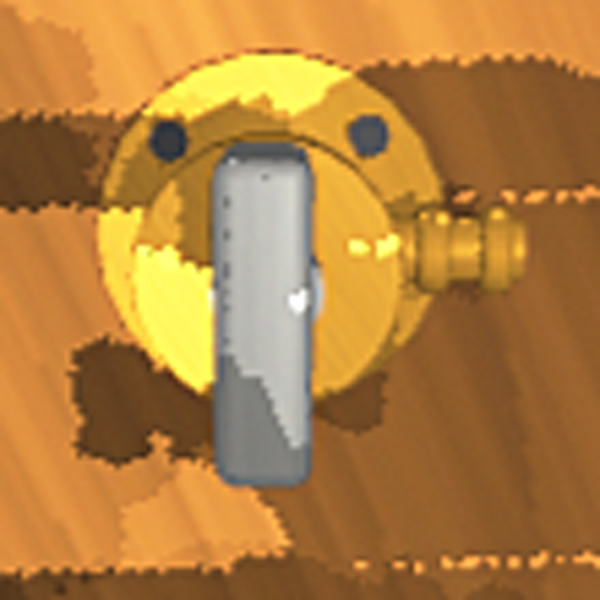

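```bash
python3 - <<'E'
from rel import *
w=dict(np.load("w1.npz"))
P=[ray(w,(205+u/5.4545,80+v/5.4545),.13) for u,v in [(215,163),(310,163),(310,487),(216,487)]]
print(np.round(P,4),np.mean(P,0)); e=(P[0]+P[1]-P[2]-P[3])/2;print(np.degrees(np.arctan2(e[1],e[0])),np.linalg.norm(e),np.linalg.norm(P[1]-P[0]))
m=np.mean(P,0); yaw=np.degrees(np.arctan2(e[1],e[0]))-90
rel([m[0],m[1],.100],yaw)
E
```

```text
[[ 0.6452 -0.1754  0.13  ]
 [ 0.6568 -0.1807  0.13  ]
 [ 0.6386 -0.2214  0.13  ]
 [ 0.6264 -0.2159  0.13  ]] [ 0.64174086 -0.19834107  0.13      ]
65.47602887112878 0.04456975470598006 0.012678635614725714
t 2.6 pos [ 0.6261 -0.237   0.2274] F [-0.3 -0.3 -0.2] w 0.704
yaw now -24.421399233211513 slide [ 0.0418 -0.0013  0.1274] turn deg [-0.2   0.06  0.1 ]
```

{"name": "arm_command", "arguments": {"slide": [[0.015,-0.001,0],[0.015,0,0],[0.012,0,0.01],[0,0,0.02],[0,0,0.02],[0,0,0.015],[0,0,0.01],[0,0,0]], "angular": [[0,0,0],[0,0,0],[0,0,0],[0,0,0],[0,0,0],[0,0,0],[0,0,0],[0,0,0]], "hand": [0.06,0.06,0.06,0.06,0.06,0.06,0.06,0.06]}}

```text
time: 3.4
tool_pos: [0.6422, -0.194, 0.148]
tcp_rot: [-2.641, -1.695, 0.005]
wrist_force: [-0.1, 0.2, 0.8]
width: 0.7
```

```bash
python3 - <<'E'
from rel import *
import cv2
rel([.6415,-.197,.1],-24.4)
im=bot.read_camera("wrist");cv2.imwrite("pics/w2.png",im[:,:,::-1])
E
```

```text
t 3.4 pos [ 0.6422 -0.194   0.148 ] F [-0.1  0.2  0.8] w 0.7
yaw now -24.610868993392156 slide [-0.003   0.0008  0.048 ] turn deg [-0.23  0.06 -0.21]
```

View pics/w2.png

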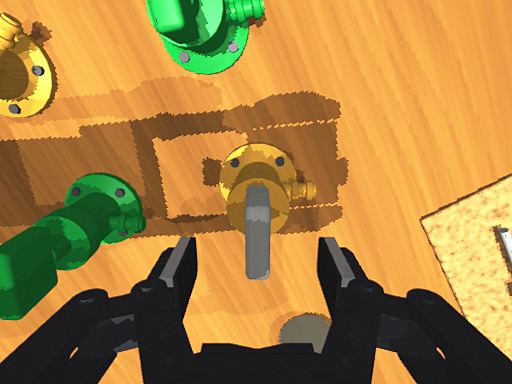

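The paddle at column 258 is centred between the pads at 195 and 318. I'll descend.

{"name": "arm_command", "arguments": {"slide": [[-0.002,0,0.01],[0,0,0.012],[0,0,0.012],[0,0,0.008],[0,0,0.003],[0,0,0.001],[0,0,0],[0,0,0]], "angular": [[-0.2,0,0],[0,0,0],[0,0,0],[0,0,0],[0,0,0],[0,0,0],[0,0,0],[0,0,0]], "hand": [0.06,0.06,0.06,0.06,0.06,0.06,0.06,0.06]}}

```text
time: 4.25
tool_pos: [0.6435, -0.1975, 0.1014]
tcp_rot: [2.641, 1.693, 0.004]
wrist_force: [-0.2, -0.2, -0.2]
width: 0.703
```

```bash
python3 - <<'E'
from rel import *
import cv2
rel([.6415,-.197,.1],-24.4)
im=np.hstack([bot.read_camera("wrist")[150:,120:400],bot.read_camera("side")[60:210,190:340].repeat(2,0).repeat(2,1)[:234]]);cv2.imwrite("pics/w3.png",im[:,:,::-1])
E
```

```text
t 4.25 pos [ 0.6435 -0.1975  0.1014] F [-0.2 -0.2 -0.2] w 0.703
yaw now -24.68433363076375 slide [-0.0004 -0.002   0.0014] turn deg [ 0.3   0.03 -0.28]
```

View pics/w3.png

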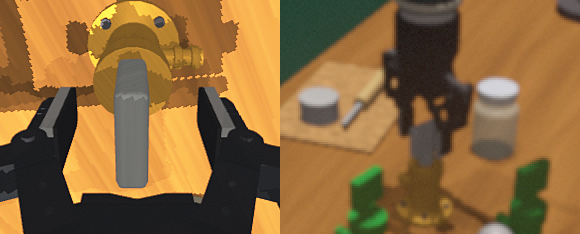

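The paddle is about 2 mm off centre toward −y. I'll correct that and close.

{"name": "arm_command", "arguments": {"slide": [[0,-0.002,0.001],[0,0,0],[0,0,0],[0,0,0],[0,0,0],[0,0,0],[0,0,0],[0,0,0]], "angular": [[0,0,0],[0,0,0],[0,0,0],[0,0,0],[0,0,0],[0,0,0],[0,0,0],[0,0,0]], "hand": [0.06,0.05,0.04,0.03,0.02,0.01,0.005,0.005], "squeeze": 60}}

```text
time: 5.15
tool_pos: [0.6415, -0.1963, 0.1022]
tcp_rot: [2.64, 1.693, 0.004]
wrist_force: [-0.1, -0.2, -0.0]
width: 0.153
```

{"name": "arm_command", "arguments": {"slide": [[0,0,0],[0,0,0],[0,0,0],[0,0,0],[0,0,0],[0,0,0],[0,0,0],[0,0,0]], "angular": [[0,0,0],[0,0,0],[0,0,0],[0,0,0],[0,0,0],[0,0,0],[0,0,0],[0,0,0]], "hand": [0.005,0.005,0.005,0.005,0.005,0.005,0.005,0.005]}}

```text
time: 5.95
tool_pos: [0.6415, -0.1963, 0.1022]
tcp_rot: [2.641, 1.693, 0.004]
wrist_force: [-0.4, 0.6, 0.9]
width: 0.155
```

```bash
python3 - <<'E'
from rel import *
import cv2
rel([.6415,-.197,.1],-24.4)
im=np.hstack([bot.read_camera("wrist")[150:,120:400],bot.read_camera("side")[60:210,190:340].repeat(2,0).repeat(2,1)[:234]]);cv2.imwrite("pics/w4.png",im[:,:,::-1])
E
```

```text
t 5.95 pos [ 0.6415 -0.1963  0.1022] F [-0.4  0.6  0.9] w 0.155
yaw now -24.65282811420205 slide [-0.0006  0.0003  0.0022] turn deg [ 0.3   0.03 -0.25]
```

View pics/w4.png

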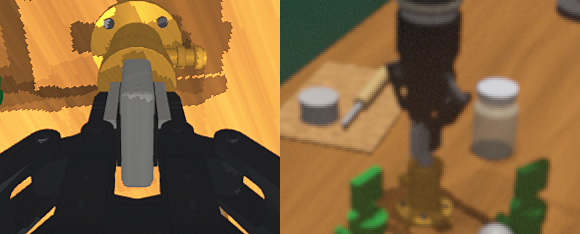

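The paddle is gripped at 13 mm opening with no side load. I'll pull in small steps and watch the force.

{"name": "arm_command", "arguments": {"slide": [[0,0,-0.002],[0,0,-0.002],[0,0,-0.002],[0,0,-0.002],[0,0,-0.002],[0,0,-0.002],[0,0,0],[0,0,0]], "angular": [[0,0,0],[0,0,0],[0,0,0],[0,0,0],[0,0,0],[0,0,0],[0,0,0],[0,0,0]], "hand": [0.005,0.005,0.005,0.005,0.005,0.005,0.005,0.005]}}

```text
time: 6.85
tool_pos: [0.6414, -0.1963, 0.1119]
tcp_rot: [2.641, 1.693, 0.004]
wrist_force: [1.9, -0.3, -5.3]
width: 0.153
```

Raised 9.7 mm at 5.3 N, which matches the expected 5.1 N. I'll continue to about 25 mm.

{"name": "arm_command", "arguments": {"slide": [[0,0,-0.003],[0,0,-0.003],[0,0,-0.003],[0,0,-0.003],[0,0,-0.003],[0,0,-0.002],[0,0,0],[0,0,0]], "angular": [[0,0,0],[0,0,0],[0,0,0],[0,0,0],[0,0,0],[0,0,0],[0,0,0],[0,0,0]], "hand": [0.005,0.005,0.005,0.005,0.005,0.005,0.005,0.005]}}

```text
time: 7.65
tool_pos: [0.6414, -0.1963, 0.1275]
tcp_rot: [2.641, 1.693, 0.004]
wrist_force: [5.1, -1.3, -9.7]
width: 0.157
```

```bash
python3 - <<'E'
from rel import *
import cv2
rel([.6415,-.197,.1272],-24.4)
im=np.hstack([bot.read_camera("wrist")[150:,120:400],bot.read_camera("side")[80:200,200:320].repeat(4,0).repeat(4,1)[100:334]]);cv2.imwrite("pics/w5.png",im[:,:,::-1])
E
```

```text
t 7.65 pos [ 0.6414 -0.1963  0.1275] F [ 5.1 -1.3 -9.7] w 0.157
yaw now -24.658642202519445 slide [-0.0006  0.0003  0.0003] turn deg [ 0.28  0.02 -0.26]
```

View pics/w5.png

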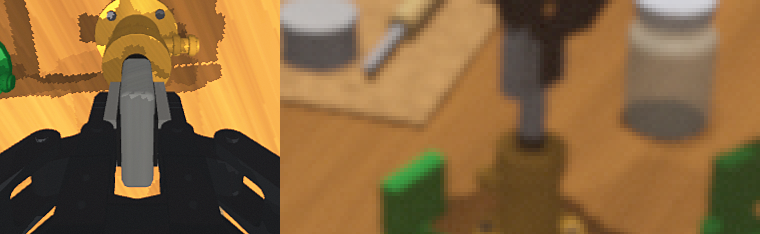

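It reads 9.7 N at 25 mm, and the dark band shows at the rim (530,143). Now I hold.

{"name": "arm_command", "arguments": {"slide": [[0,0,0],[0,0,0],[0,0,0],[0,0,0],[0,0,0],[0,0,0],[0,0,0],[0,0,0]], "angular": [[0,0,0],[0,0,0],[0,0,0],[0,0,0],[0,0,0],[0,0,0],[0,0,0],[0,0,0]], "hand": [0.005,0.005,0.005,0.005,0.005,0.005,0.005,0.005]}}

```text
time: 8.55
tool_pos: [0.6414, -0.1963, 0.1261]
tcp_rot: [2.641, 1.694, 0.004]
wrist_force: [5.0, -1.2, -9.7]
width: 0.154
```

{"name": "arm_command", "arguments": {"slide": [[0,0,0],[0,0,0],[0,0,0],[0,0,0],[0,0,0.002],[0,0,0.003],[0,0,0.003],[0,0,0.003]], "angular": [[0,0,0],[0,0,0],[0,0,0],[0,0,0],[0,0,0],[0,0,0],[0,0,0],[0,0,0]], "hand": [0.005,0.005,0.005,0.005,0.005,0.005,0.005,0.005]}}

```text
time: 9.35
tool_pos: [0.6414, -0.1963, 0.1155]
tcp_rot: [2.641, 1.694, 0.004]
wrist_force: [2.3, -1.1, -6.1]
width: 0.158
```

{"name": "arm_command", "arguments": {"slide": [[0,0,0.002],[0,0,0.002],[0,0,0.002],[0,0,0.002],[0,0,0.002],[0,0,0.001],[0,0,0],[0,0,0]], "angular": [[0,0,0],[0,0,0],[0,0,0],[0,0,0],[0,0,0],[0,0,0],[0,0,0],[0,0,0]], "hand": [0.005,0.005,0.005,0.005,0.005,0.005,0.005,0.005]}}

```text
time: 10.15
tool_pos: [0.6415, -0.1963, 0.1058]
tcp_rot: [2.641, 1.694, 0.004]
wrist_force: [1.3, -0.6, -3.4]
width: 0.156
```

Next I lower the remaining ~3.6 mm.

{"name": "arm_command", "arguments": {"slide": [[0,0,0.001],[0,0,0.001],[0,0,0.001],[0,0,0.001],[0,0,0.001],[0,0,0],[0,0,0],[0,0,0]], "angular": [[0,0,0],[0,0,0],[0,0,0],[0,0,0],[0,0,0],[0,0,0],[0,0,0],[0,0,0]], "hand": [0.005,0.005,0.005,0.005,0.005,0.005,0.005,0.005]}}

```text
time: 10.95
tool_pos: [0.6415, -0.1963, 0.1022]
tcp_rot: [2.641, 1.694, 0.004]
wrist_force: [1.2, 0.1, -0.4]
width: 0.154
```

It is back at the starting height with about 0 N, so it is home. I'll open slowly.

{"name": "arm_command", "arguments": {"slide": [[0,0,0],[0,0,0],[0,0,0],[0,0,0],[0,0,0],[0,0,0],[0,0,0],[0,0,0]], "angular": [[0,0,0],[0,0,0],[0,0,0],[0,0,0],[0,0,0],[0,0,0],[0,0,0],[0,0,0]], "hand": [0.015,0.025,0.035,0.045,0.055,0.06,0.06,0.06], "squeeze": 20}}

```text
time: 11.75
tool_pos: [0.6423, -0.1967, 0.1033]
tcp_rot: [2.639, 1.692, 0.006]
wrist_force: [-0.5, -0.7, 0.2]
width: 0.698
```

{"name": "arm_command", "arguments": {"slide": [[0,0,0],[0,0,-0.01],[0,0,-0.015],[0,0,-0.02],[0,0,-0.02],[0,0,-0.02],[0,0,-0.02],[0,0,-0.02]], "angular": [[0,0,0],[0,0,0],[0,0,0],[0,0,0],[0,0,0],[0,0,0],[0,0,0],[0,0,0]], "hand": [0.06,0.06,0.06,0.06,0.06,0.06,0.06,0.06]}}

```text
time: 12.55
tool_pos: [0.6403, -0.1958, 0.2365]
tcp_rot: [2.641, 1.693, 0.003]
wrist_force: [0.9, -0.5, -0.0]
width: 0.703
```

{"name": "arm_command", "arguments": {"slide": [[0,0,-0.01],[0,0,0],[0,0,0],[0,0,0],[0,0,0],[0,0,0],[0,0,0],[0,0,0]], "angular": [[0,0,0],[0,0,0],[0,0,0],[0,0,0],[0,0,0],[0,0,0],[0,0,0],[0,0,0]], "hand": [0.06,0.06,0.06,0.06,0.06,0.06,0.06,0.06]}}

```text
time: 13.35
tool_pos: [0.6405, -0.1959, 0.2496]
tcp_rot: [2.639, 1.692, 0.006]
wrist_force: [-0.1, 0.0, -0.5]
width: 0.704
```

```bash
python3 - <<'E'
from rel import *
import cv2
rel([.6415,-.197,.1],-24.4)
b=bot.read_camera("side");a=cv2.imread("pics/side0.png")[:,:,::-1]
f=lambda i:cv2.resize(i[90:290,140:340],(400,400))
cv2.imwrite("pics/w6.png",np.hstack([f(a),f(b)])[:,:,::-1])
E
```

```text
t 13.35 pos [ 0.6405 -0.1959  0.2496] F [-0.1  0.  -0.5] w 0.704
yaw now -24.671157939748117 slide [-6.000e-04  1.000e-04  1.496e-01] turn deg [ 0.46  0.01 -0.27]
```

View pics/w6.png

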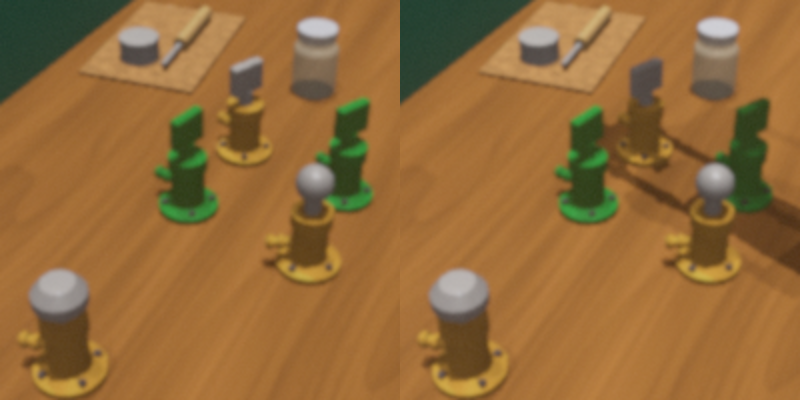

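The before and after views match. The paddle is home at (645,80), the knob at (715,182) and the mushroom at (459,295) haven't moved, and the gripper is clear. I'm handing in.

```bash
python3 -c "
from workcell import bot
print(bot.finish_job())"
```

```text
the job is handed in; nothing more can be done
None
```

The tug test on the steel paddle plug is done and handed in; `finish_job` gave no verdict.

- **Pull:** I gripped the paddle at 60 N and raised it about 25 mm. The wrist force read 9.7 N, and the dark band was at the socket rim.
- **Hold:** I held it between 24 and 25 mm for more than a second. The grip took some side load, about 5 N at the top of the pull.
- **Return:** I lowered it in steps of 1 to 3 mm. It came back to its starting height with about 0 N of force before I opened the fingers.
- **Last checks:** The gripper is 150 mm clear with no contact force. The before and after side views show the paddle seated and the knob, mushroom and green look-alikes unmoved. Those checks were by eye on blurry images, so they can't resolve movements of a millimetre or two.

No check failed. The paddle's position estimates differed between cameras by 3 to 4 mm, so I corrected the last 2 mm by eye before gripping. The job took about 13.4 s of the 32 s allowed.

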